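# Close the embossing jig

## Task

Take the metal embossing plate from its sloping stand and lower it level onto the blue jig so that both brass pins come up through its two holes and it lies flat on the jig; set it down without dropping or forcing it. Then swing the jig's red-knobbed steel clamp arm all the way over the plate. Leave the other things on the desk as they are.

Things in the scene. Friction and masses are not known exactly. Their poses are not given: they have to be found in the camera images.
- plate: Loose aluminium plate, 100 (x) x 150 (y) x 10 (z) mm, 0.25 to 0.5 kg. Origin: centre of its underside; z: upward normal. On top, centred, a dark wooden grip bar 18 mm wide (x), 70 mm long (y), from z = 10 to 44 mm. Two 12 mm round through holes at x = 0, y = -55 and +55 mm. May go on the pins either way round. Starts lying on the stand, bar up.
- stand: Fixed plywood stand, base 120 x 180 mm, about 90 mm high at the back. Origin: centre of its underside. Its board, carrying the plate, slopes 0.55 rad (31.5 degrees) from level, rising towards its +x, so the plate's normal leans towards its -x (roughly at the robot). The plate rests against a lip at the lower edge, which ends 2 mm below the plate's top face.
- jig: Fixed blue jig bed, 120 (x) x 240 (y) mm, top face 16 mm above the desk. Origin: centre of its underside. Two upright brass pins, 9 mm in diameter (1.5 mm play all round in the plate's holes), at x = 0, y = -55 and +55 mm; they stand 25 mm above the top face, the last 7 mm tapered. A paper sheet lies between them.
- jig_seat (a point): Point midway between the two pins on the top face of the jig bed, same axes as the jig: the plate's origin comes here when it is fully seated.
- clamp (a joint): Angle of the steel clamp arm about its upright pivot, rad. 0 = open, arm along the jig's -x; grows clockwise seen from above to a stop at 1.57 = closed, arm along the jig's +y over the plate's end. Starts at 0 to 0.25. About 1 N at the knob moves it; it stays where left. Arm 16 mm wide, 8 mm thick; it passes 2.5 mm above a fully seated plate and is blocked by one not down.
- clamp_pivot (a point): On the clamp's pivot axis, at the height of the arm's underside, 28.5 mm above the desk; in the jig's frame at x = -30, y = -97 mm.
- clamp_knob (a point): Middle of the clamp arm's upright red knob, 55 mm from the pivot axis. The knob is a round post, 16 mm in diameter, from 36 to 76 mm above the desk; this point is 58 mm above the desk.
- glue_stick: Bystander: standing glue stick with orange cap, 24 mm across, 86 mm high, loose; origin centre of its underside.
- block_eraser: Bystander: white block eraser in a blue sleeve, 23 x 58 x 13 mm, loose; origin centre of its underside.
- sticky_pad: Bystander: pad of yellow notes, 68 x 90 x 15 mm, loose; origin centre of its underside.
- marker_green: Bystander: lying white marker pen with green cap, 18 x 125 x 19 mm, loose; origin centre of its underside.
Mind the look-alikes: they are no part of the job. Several things have the shape of the plate; the one meant has the colours described above.

How it is judged (in metres and radians):
On the way, in this order (a step that is already met when the one before it is completed fails the run):
1. the plate is lifted from its stand (distance between plate and stand above 0.1 m), for 0.1 s.
2. the plate lies flat on the jig with both pins through its holes, the clamp still open (z of plate in the frame of jig_seat below 0.003 m and horizontal distance between plate and jig_seat below 0.004 m and angle between the y axis of plate and the y axis of jig, either way round below 0.06 rad and angle between the z axis of plate and the z axis of jig, either way round below 0.04 rad and value of joint clamp below 0.6 rad), for 0.2 s.
At the end, for the whole second after the job is handed in: The plate rests on the jig, either way round, its underside within 3 mm of the jig's top face, centred within 4 mm and in line within 0.06 rad (level within 0.04 rad), both pins through its holes; the clamp arm is swung over it to at least 1.35 rad; all is at rest and released (z of plate in the frame of jig_seat below 0.003 m and horizontal distance between plate and jig_seat below 0.004 m and angle between the y axis of plate and the y axis of jig, either way round below 0.06 rad and angle between the z axis of plate and the z axis of jig, either way round below 0.04 rad and value of joint clamp above 1.35 rad and linear speed of plate below 0.01 m/s); the robot touches nothing.
It fails at once if the plate is dropped on the jig (falls faster than 0.3 m/s, not held, within 80 mm above it) (contact force between plate and the fingers below 0.2 N and linear speed of plate above 0.3 m/s and horizontal distance between plate and jig_seat below 0.08 m and z of plate in the frame of jig_seat below 0.08 m).
It fails at once if the plate is forced against the jig or its clamp with more than 60 N (contact force between plate and jig above 60 N).
It fails at once if the glue stick, block eraser, yellow note pad or green marker is moved by more than 30 mm (distance of any of glue_stick, block_eraser, sticky_pad, marker_green from where it was at the start of the episode above 0.03 m).
It also fails if it takes over 58 s, if anything falls off the work surface, if the arm or the gripper's body presses on something with over 40 N, if the wrist force passes 120 N, or if a joint passes its speed limit or range.

## Robot

A 6-joint arm with a two-finger parallel gripper is mounted at the origin on a cart in front of the work surface, level with it; the furniture and walls round the work are solid. World frame = base frame: x ahead of the robot, y to its left, z up, the work surface at z = 0. Lengths are in m, angles in degrees, forces in N, time in s.
With the tool pointing down it reaches from about 0.4 to 0.825 m from the base axis. Payload 7 kg.
Tool frame: the origin (TCP) lies between the finger pads; the fingertips stand 19 mm ahead of it and the grasp point (between the pads) is the TCP; z points along the fingers, y is the line along which they close (so a half turn about z gives the same grasp; the last joint's range is limited). The gripper opens to 88 mm and grips with 3 to 60 N. Pads are 19 mm wide; open, the fingers measure 130 mm over their backs; the gripper's body (78 mm by 193 mm) begins 47 mm behind the grasp point.
Start: joints at [-53.279, 20.546, 0.682, 0, -70.136, -16.507], TCP at [0.233, -0.633, 0.208] pointing down, gripper open.
Joint ranges: [-176.03, 176.03], [-82.01, 121.73], [-58.28, 71.71], [-173.87, 95.51], [-174.79, -0.11], [-173.66, 173.66]. Speed limits (degrees/s): [136.94, 136.94, 172.46, 180, 180, 180].

## Interface

Orientations are given as [roll, pitch, yaw] about the fixed x, y, z axes, in that order (R = Rz(yaw) Ry(pitch) Rx(roll)).
In Python, from plant import get_obs, snapshot, close_job, spot_in, spot_point gives the robot as it stands.
- The arm moves only by the tool play_rows, never from a script. Its argument "plan" is a list of rows, each a list of 6 numbers: the shift along the tool's x, y, z in cm, then the turn, a rotation vector about the tool's x, y, z in degrees. A call has 1 to 20 rows; each row shifts and turns the commanded pose from where the row before left it, along the tool's axes as they then stand; what a row does not reach is not made up. A row lasts 1/12 s, in which the tool goes at most 41.7 mm and 7.16 degrees, less where a joint would pass 70% of its speed; a pose out of reach is approached as far as the arm can. A call is refused whole if a number of a shift passes 4.17 or a number of a turn 7.16, either way. A call with a gripper value outside its range is refused whole. "grip" is the finger opening in cm, from 0 to 8.76, set as the call begins (left out, the last holds). The fingers move at their own pace and stop on an object; the grip force is fixed at half the most. Time passes only in rows, so rows that do not move let the fingers close. It gives the time, the measured TCP pose, the force, the opening and the grip force at its end, in the units of the state.
- get_obs(): the state, without advancing time (a new reading comes with each control period).
- snapshot(name): name is "scene" or "top"; returns a dict with "frame" (400x640x3 uint8, red, green, blue), "fx", "fy", "cx", "cy" (pixels), "position" and "attitude" of the camera in the world. Camera axes: x right, y down, z forward; pixel columns grow to the right and rows downward; lengths in m; the calibration is good to about 2 mm. A picture is of the moment at which its call begins. There is no depth.
- close_job(): hands the job in; it is judged then, once.
Trained networks look in the newest picture that a camera, given by its name, has taken for a name from the list of things; names that differ only in an ending like _2 or _b are one class to them, and where a whole thing is asked for, a point or a joint stands for the part that bears it (a point fixed in the world has none). Each returns a list of dicts, best first, with "score" (0 to 1); they miss things now and then, are a little off and sometimes report something else, mostly with a low value. They report only what shows in the picture. A call takes as long as a camera call. They do not tell look-alikes from the thing itself.
- spot_in(camera, thing): "position" ([x, y, z] in m, in world coordinates, good to about 4 mm: the middle of the surface that is visible of it).
- spot_point(camera, thing): "position" ([x, y, z] in m, in world coordinates, good to about 4 mm: a listed point, or the origin of a listed thing).
The state is a dict: "clock": time; "joint_pos": joint angles; "qvel": joint speeds; "tau": joint torques, N m; "tool_pos": TCP position; "orientation": TCP orientation; "force": force on the tool from outside, world axes, zero at the start; "moment": the same for the moment, N m; "opening": finger opening in m; "gripper_force": force on a finger pad.
Only numpy, scipy, OpenCV 4.12 (cv2) and the standard library are available. Lean on these libraries where they do the work, as an engineer would, in place of code of your own. Each camera call takes 0.05 s, during which the arm holds its last target. There are 200 camera calls.

## Working session

There is one attempt and no reset: what is moved stays moved. The work goes in short steps, Python scripts to look and compute and a tool call to move; the robot and the scene stay as the last step left them, time stands still between calls to the robot, and variables do not carry over. Pictures are saved under pics/ and viewed, at most 10 in all, crops included, and the job is handed in when it is done.

Besides the shell and the picture viewer there is one more tool, called after ">>>" as name(argument=value, ...) on one line, values as JSON. play_rows: Moves the arm, as the interface text tells. Its arguments: {"type":"object","properties":{"plan":{"type":"array","items":{"type":"array","items":{"type":"number"}}},"grip":{"type":"number"}},"required":["plan"]}

```bash
mkdir -p pics; ls; cat > h.py <<'E'
import numpy as np, cv2
from scipy.spatial.transform import Rotation as R
from plant import *
def save(n,f):
    s=snapshot(n); cv2.imwrite('pics/'+f,s['frame'][:,:,::-1]); return s
E
python3 - <<'E'
from h import *
for n in ('scene','top'):
    s=save(n,n+'1.png'); print(n,{k:s[k] for k in s if k!='frame'})
    for t in ('plate','stand','jig','jig_seat','clamp_knob','clamp_pivot','glue_stick','block_eraser','sticky_pad','marker_green'):
        print(t,[(np.round(d['position'],3).tolist(),round(d['score'],2)) for d in spot_point(n,t)][:4])
print(get_obs())
E
```

```text
pics
scene {'fx': 387.5299702907646, 'fy': 387.5299702907646, 'cx': 319.85054169091273, 'cy': 199.9013603540604, 'position': array([0.36554502, 0.64216555, 0.70328461]), 'attitude': array([-138.28256566,   -0.22805437, -151.81416463])}
plate [([0.832, 0.2, 0.047], 0.84), ([0.507, -0.009, 0.05], 0.83)]
stand [([0.519, -0.017, 0.0], 0.65), ([0.692, 0.161, -0.001], 0.4)]
jig [([0.528, 0.315, 0.004], 0.89)]
jig_seat [([0.529, 0.317, 0.016], 0.97), ([0.506, -0.012, 0.052], 0.71)]
clamp_knob [([0.459, 0.209, 0.056], 0.64)]
clamp_pivot [([0.517, 0.213, 0.029], 0.54), ([0.514, -0.015, -0.001], 0.47)]
glue_stick [([0.691, 0.16, 0.001], 0.75)]
block_eraser [([0.697, 0.289, -0.003], 0.66)]
sticky_pad [([0.707, 0.054, 0.003], 0.68)]
marker_green [([0.398, 0.182, -0.001], 0.64)]
top {'fx': 508.6623867266624, 'fy': 508.6623867266624, 'cx': 319.4015980849624, 'cy': 203.5730178219818, 'position': array([0.53094974, 0.12732423, 1.29651676]), 'attitude': array([-176.39787999,    1.41048588,  -90.8535256 ])}
plate [([0.506, -0.005, 0.055], 0.97), ([0.829, 0.197, 0.046], 0.73)]
stand [([0.517, -0.018, -
[... 416 characters left out ...]
, 0.314, 0.002], 0.71)]
{'clock': 1.1, 'joint_pos': array([-5.32822292e+01,  2.05457709e+01,  6.80697293e-01,  3.78521233e-04,
       -7.01353418e+01, -1.65069109e+01]), 'qvel': array([ 0.15491852, -0.0063391 , -0.07957663, -0.07171294,  0.06092808,
        0.03833344]), 'tau': array([-2.79928527e-04, -5.82400131e+01,  2.93302113e+01,  7.00249851e+00,
        1.25072166e-02, -1.19070441e-05]), 'tool_pos': array([ 0.2331647 , -0.63341966,  0.20785949]), 'orientation': array([ 1.79999703e+02, -4.59363473e-04, -1.59789011e+02]), 'force': array([ 0.04649363, -0.57438047,  0.8946827 ]), 'moment': array([ 0.01191754,  0.00759654, -0.02064037]), 'gripper_force': 0.0, 'opening': 0.08772557674976822}
```

View pics/scene1.png

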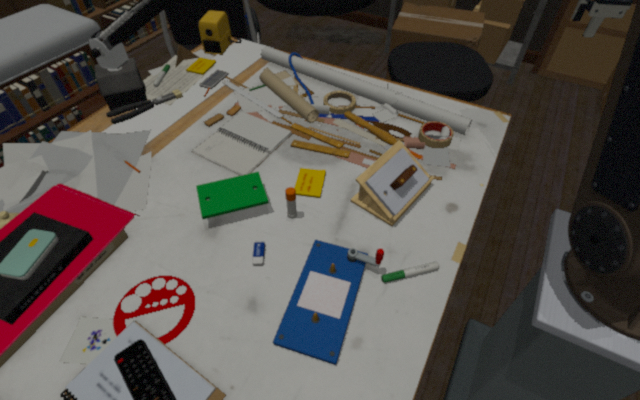

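View pics/top1.png

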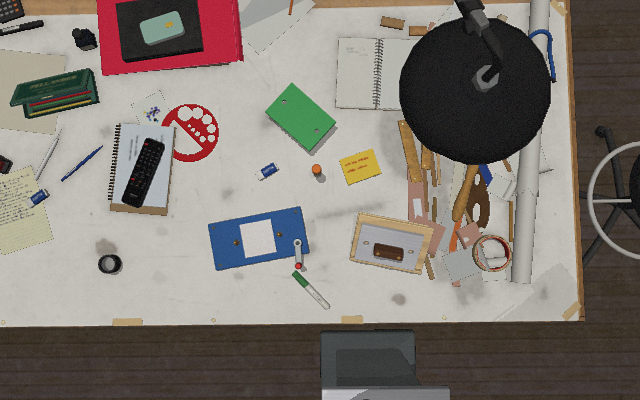

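```bash
python3 - <<'E'
import cv2,numpy as np
t=cv2.imread('pics/top1.png'); s=cv2.imread('pics/scene1.png')
k=dict(interpolation=cv2.INTER_CUBIC)
a=cv2.resize(t[195:295,200:330],(390,300),**k);b=cv2.resize(t[200:285,340:450],(388,300),**k)
c=cv2.resize(s[230:370,265:395],(279,300),**k);d=cv2.resize(s[135:225,345:440],(317,300),**k)
o=np.zeros((600,780,3),np.uint8);o[:300,:390]=a;o[:300,390:778]=b;o[300:,:279]=c;o[300:,390:707]=d
cv2.imwrite('pics/crop1.png',o)
E
```

```text
(no output)
```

View pics/crop1.png

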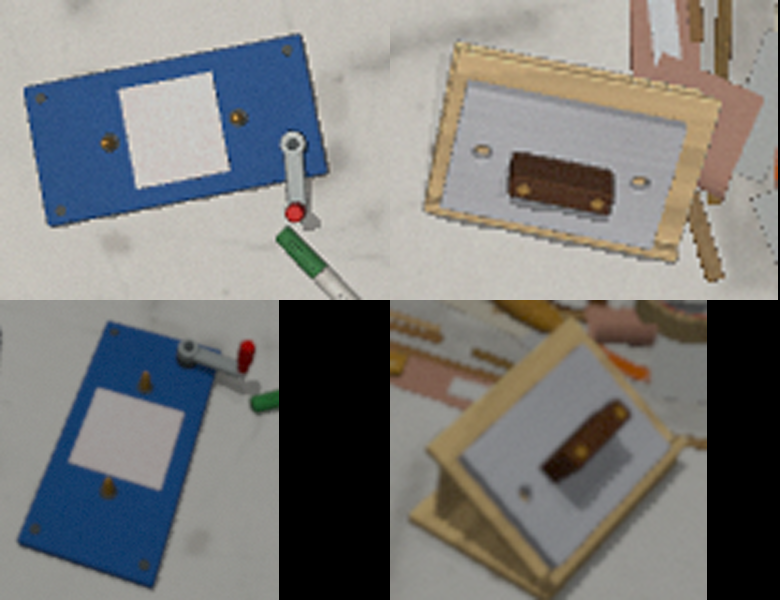

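```bash
cat >> h.py <<'E'
from scipy.optimize import least_squares
CAM={'scene':(387.53,319.85,199.90,[0.36554502,0.64216555,0.70328461],[-138.28256566,-0.22805437,-151.81416463]),
'top':(508.662,319.40,203.573,[0.53094974,0.12732423,1.29651676],[-176.39787999,1.41048588,-90.8535256])}
def proj(n,P):
    f,cx,cy,p,a=CAM[n]; q=(np.atleast_2d(P)-p)@R.from_euler('xyz',a,degrees=True).as_matrix()
    return q[:,:2]/q[:,2:]*f+[cx,cy]
E
cat > fit.py <<'E'
from h import *
def cv(o,sx,sy,cx0,cy0,pts):
    p=np.array(pts,float); return (p-[cx0,cy0]+.5)/[sx,sy]-.5+o
A=lambda p:cv([200,195],3,3,0,0,p); B=lambda p:cv([340,200],3.527,3.529,390,0,p)
C=lambda p:cv([265,230],2.146,2.143,0,300,p); D=lambda p:cv([345,135],3.337,3.333,390,300,p)
# jig pts, jig frame
jt=A([(25,88),(300,35),(328,172),(52,225)]); jm=np.array([[60,120,16],[60,-120,16],[-60,-120,16],[-60,120,16]])/1e3
js=C([(109,322),(217,355),(154,586),(20,543)]); jsm=np.array([[60,-120,16],[-60,-120,16],[-60,120,16],[60,120,16]])/1e3
pt=B([(468,83),(687,123),(657,246),(440,207),(482,151),(640,183)])
pm=np.array([[50,75,10],[50,-75,10],[-50,-75,10],[-50,75,10],[0,55,10],[0,-55,10]])/1e3
ps=D([(574,345),(675,438),(548,566),(462,460),(526,492)]); psm=np.array([[50,-75,10],[-50,-75,10],[-50,75,10],[50,75,10],[0,55,10]])/1e3
def T(v,m,pitch): return R.from_euler('ZY',[v[3],pitch]).apply(m)+v[:3]
def fit(cams,x0,pitch,fixz=None):
    g=lambda v:np.r_[v[:2],v[2] if fixz is None else fixz,v[3]]
    f=lambda v:np.concatenate([(proj(n,T(g(v),m,pitch))-p).ravel() for n,p,m in cams])
    r=least_squares(f,x0); v=g(r.x); print(np.round(v,4),np.degrees(v[3]).round(2)); print(np.round(r.fun.reshape(-1,2),1).tolist()); return v
for c in ([('top',jt,jm)],[('scene',js,jsm)],[('top',jt,jm),('scene',js,jsm)]): fit(c,[.527,.315,0,.19],0,0)
for c in ([('top',pt,pm)],[('scene',ps,psm)],[('top',pt,pm),('scene',ps,psm)]): fit(c,[.506,-.007,.05,-.2],-.55)
E
python3 fit.py
```

```text
[0.5278 0.3128 0.     0.1778] 10.19
[[-0.5, -0.3], [0.9, -0.9], [0.6, 0.3], [-1.0, 0.9]]
[0.5279 0.3147 0.     0.1848] 10.59
[[-1.2, -0.8], [2.3, -2.1], [0.6, 1.3], [-1.6, 0.3]]
[0.5279 0.3139 0.     0.182 ] 10.43
[[-1.0, -0.1], [0.3, -1.1], [0.2, 0.1], [-1.3, 1.1], [-0.9, -1.0], [2.6, -2.2], [0.6, 0.9], [-1.5, -0.2]]
[ 0.5074 -0.0086  0.0597 -0.1955] -11.2
[[-0.5, 0.2], [0.5, 0.4], [-0.8, -0.0], [0.2, -0.2], [0.0, 0.2], [0.6, -0.6]]
[ 0.5091 -0.0085  0.0514 -0.1974] -11.31
[[1.1, -1.1], [-2.5, 2.1], [2.5, 0.2], [-0.8, -1.7], [-0.5, 0.5]]
[ 0.5082 -0.0093  0.0511 -0.1978] -11.33
[[-0.4, -0.1], [0.1, 0.1], [-1.1, -0.5], [0.2, -0.7], [0.1, -0.3], [0.3, -1.0], [1.6, -1.0], [-2.1, 2.2], [3.0, 0.3], [-0.3, -1.7], [0.0, 0.6]]
```

```bash
cat >> h.py <<'E'
# p: target position, r: Rotation; waypoints list -> rows
def cur():
    o=get_obs(); return np.array(o['tool_pos']),R.from_euler('xyz',o['orientation'],degrees=True)
def rows(wps,ms=3.3,mt=6.3,start=None):
    p,r=start or cur(); out=[]
    for tp,tr in wps:
        n=int(np.ceil(max(np.linalg.norm(tp-p)*100/ms,(r.inv()*tr).magnitude()*57.3/mt,1)))
        for k in range(n,0,-1):
            d=np.round(r.inv().apply(tp-p)*100/k,2); t=np.round(np.degrees((r.inv()*tr).as_rotvec())/k,1 if k>1 else 2)
            out.append([*map(float,d),*map(float,t)]); p=p+r.apply(d/100); r=r*R.from_rotvec(np.radians(t))
    for i in range(0,len(out),20): print(str((np.array(out[i:i+20])+0.).tolist()).replace('.0,',',').replace('.0]',']').replace(' ',''))
    print(len(out))
def plateR(yaw,pitch): # tool rotation gripping plate with this yaw (rad)/pitch; tool y = -plate x, z = -n
    M=R.from_euler('ZY',[yaw,pitch]).as_matrix(); y=-M[:,0]; z=-M[:,2]
    return R.from_matrix(np.column_stack([np.cross(y,z),y,z]))
E
python3 - <<'E'
from h import *
G=plateR(-.198,-.55); o=np.array([.508,-.009,.052]); n=-G.as_matrix()[:,2]
print(o+n*.032, o+n*.13, G.as_euler('xyz',degrees=True))
p0,r0=cur()
w=[]
for a,rr,z,f in ((-55,.62,.22,.25),(-38,.56,.22,.5),(-20,.5,.2,.75)):
    a=np.radians(a); w.append((np.array([rr*np.cos(a),rr*np.sin(a),z]), r0*R.from_rotvec((r0.inv()*G).as_rotvec()*f)))
w.append((o+n*.13,G)); rows(w)
E
```

```text
[ 0.4916008  -0.00570985  0.07928078] [0.44137826 0.00436623 0.16282819] [-148.48732127    0.         -101.34456434]
[[-2.64,1.26,-0.2,1.2,-0.7,-2.4],[-2.69,1.14,-0.2,1.2,-0.7,-2.4],[-2.74,1.03,-0.18,1.2,-0.7,-2.4],[-2.78,0.9,-0.17,1.2,-0.6,-2.3],[-2.82,0.79,-0.16,1.2,-0.7,-2.4],[-2.84,0.67,-0.14,1.17,-0.61,-2.33],[-2.72,1.43,-0.04,1.2,-0.7,-2.4],[-2.77,1.31,-0.04,1.2,-0.7,-2.4],[-2.83,1.2,-0.03,1.2,-0.7,-2.4],[-2.88,1.08,-0.02,1.2,-0.6,-2.3],[-2.92,0.96,-0.01,1.2,-0.7,-2.4],[-2.95,0.83,0,1.17,-0.62,-2.33],[-2.48,1.6,0.08,1.2,-0.7,-2.4],[-2.54,1.5,0.08,1.2,-0.7,-2.4],[-2.6,1.4,0.08,1.2,-0.7,-2.4],[-2.66,1.29,0.08,1.2,-0.6,-2.3],[-2.71,1.18,0.09,1.2,-0.7,-2.4],[-2.75,1.07,0.09,1.16,-0.61,-2.34],[-2.39,1.86,0,1.2,-0.7,-2.4],[-2.46,1.75,-0.01,1.2,-0.7,-2.4]]
[[-2.54,1.65,-0.02,1.2,-0.7,-2.4],[-2.6,1.54,-0.02,1.2,-0.6,-2.3],[-2.66,1.44,-0.02,1.2,-0.7,-2.4],[-2.73,1.32,-0.02,1.17,-0.61,-2.33]]
24
```

>>> play_rows(plan=[[-2.64,1.26,-0.2,1.2,-0.7,-2.4],[-2.69,1.14,-0.2,1.2,-0.7,-2.4],[-2.74,1.03,-0.18,1.2,-0.7,-2.4],[-2.78,0.9,-0.17,1.2,-0.6,-2.3],[-2.82,0.79,-0.16,1.2,-0.7,-2.4],[-2.84,0.67,-0.14,1.2,-0.6,-2.3],[-2.72,1.43,-0.04,1.2,-0.7,-2.4],[-2.77,1.31,-0.04,1.2,-0.7,-2.4],[-2.83,1.2,-0.03,1.2,-0.7,-2.4],[-2.88,1.08,-0.02,1.2,-0.6,-2.3],[-2.92,0.96,-0.01,1.2,-0.7,-2.4],[-2.95,0.83,0,1.2,-0.6,-2.3]])

```text
clock: 2.1
tool_pos: [0.442, -0.3435, 0.2203]
orientation: [-164.1, 4.1, -130.5]
force: [0.3, 0.5, 0.6]
opening: 0.0876
gripper_force: 0.0
```

>>> play_rows(plan=[[-2.48,1.6,0.08,1.2,-0.7,-2.4],[-2.54,1.5,0.08,1.2,-0.7,-2.4],[-2.6,1.4,0.08,1.2,-0.7,-2.4],[-2.66,1.29,0.08,1.2,-0.6,-2.3],[-2.71,1.18,0.09,1.2,-0.7,-2.4],[-2.75,1.07,0.09,1.2,-0.6,-2.3],[-2.39,1.86,0,1.2,-0.7,-2.4],[-2.46,1.75,-0.01,1.2,-0.7,-2.4],[-2.54,1.65,-0.02,1.2,-0.7,-2.4],[-2.6,1.54,-0.02,1.2,-0.6,-2.3],[-2.66,1.44,-0.02,1.2,-0.7,-2.4],[-2.73,1.32,-0.02,1.2,-0.6,-2.3],[0,0,0,0,0,0],[0,0,0,0,0,0]], grip=6)

```text
clock: 3.27
tool_pos: [0.464, 0.0016, 0.2091]
orientation: [-152.2, 0.5, -101.1]
force: [-0.1, -0.6, 0.0]
opening: 0.0602
gripper_force: 0.0
```

```bash
python3 - <<'E'
from h import *
G=plateR(-.198,-.55); o=np.array([.508,-.009,.052]); n=-G.as_matrix()[:,2]
print(get_obs()['joint_pos'].round(1))
rows([(o+n*.032,G)],ms=2.5)
save('scene','pre.png')
E
```

```text
[ 39.9 -18.5 -58.2  36.1 -37.3 -77.8]
[[0.05,0.59,2.14,0.6,0.1,0],[0.05,0.61,2.13,0.6,0.1,0],[0.05,0.63,2.12,0.6,0.1,0],[0.04,0.66,2.12,0.6,0.1,0],[0.04,0.68,2.11,0.7,0.1,0],[0.03,0.7,2.09,0.64,0.11,-0.02]]
6
```

View pics/pre.png

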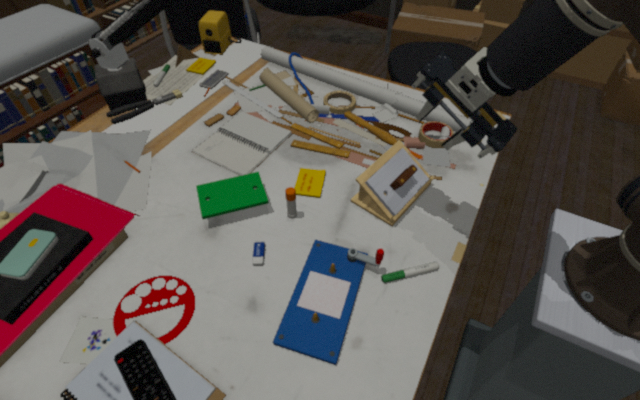

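```bash
python3 - <<'E'
from h import *
G=plateR(-.198,-.55); o=np.array([.508,-.009,.052]); n=-G.as_matrix()[:,2]
rows([(o+n*.085,G)],ms=2.5)
E
```

```text
[[0.03,0.96,1.87,0.9,0.1,0],[0.03,0.99,1.86,1,0.1,0],[0.03,1.02,1.84,0.9,0.2,-0.1],[0.02,1.05,1.82,0.99,0.12,-0.02]]
4
```

>>> play_rows(plan=[[0,1,1.86,0.9,0.1,0],[0,1,1.86,1,0.1,0],[0,1,1.84,0.9,0.2,-0.1],[0,1,1.82,1,0.1,0],[0,0,0,0,0,0],[0,0,0,0,0,0]])

```text
clock: 3.82
tool_pos: [0.4913, -0.001, 0.1798]
orientation: [-153.6, -0.0, -101.6]
force: [-0.7, 0.2, -0.0]
opening: 0.0602
gripper_force: 0.0
```

```bash
python3 - <<'E'
from h import *
G=plateR(-.198,-.55); o=np.array([.508,-.009,.052]); n=-G.as_matrix()[:,2]
print(get_obs()['joint_pos'].round(1),G.as_euler('xyz',degrees=True),o+n*.085)
rows([(o+n*.032,G)],ms=1.5)
E
```

```text
[ 33.9 -11.9 -58.2  38.9 -30.3 -77.2] [-148.48732127    0.         -101.34456434] [ 4.64439630e-01 -2.60539834e-04  1.24464584e-01]
[[0.06,0.62,1.29,0.7,0,0],[0.07,0.64,1.29,0.7,0,0],[0.06,0.65,1.28,0.7,0,0],[0.07,0.67,1.27,0.8,0,0],[0.06,0.69,1.26,0.7,0,-0.1],[0.07,0.7,1.25,0.8,-0.1,0],[0.06,0.73,1.24,0.71,-0.02,-0.08]]
7
```

```bash
cat > kin.py <<'E'
from h import *
E=lambda s,a:R.from_euler(s,a,degrees=True)
def ori(q,s4): return E('Z',q[0])*E('Y',q[1]-q[2]+90)*E('Z',s4*q[3])*E('Y',-q[4])*E('Z',-q[5]-90)
def A(q,s4):
    c=E('Z',q[0]).as_matrix(); f=E('ZY',[q[0],q[1]]).as_matrix(); g=E('ZY',[q[0],q[1]-q[2]]).as_matrix()
    return np.column_stack([c,f[:,2],g[:,0],g[:,2],ori(q,s4).as_matrix()[:,2]])
data=[([-53.279,20.546,.682,0,-70.136,-16.507],[.233,-.633,.208]),
([39.9,-18.5,-58.2,36.1,-37.3,-77.8],[.464,.0016,.2091])]
E
python3 - <<'E'
from kin import *
o=get_obs(); D=data+[(o['joint_pos'],o['tool_pos'])]
print(o['joint_pos'],o['tool_pos'])
for s4 in (1,-1): print(s4,[ori(q,s4).as_euler('xyz',degrees=True).round(1) for q,_ in D])
for s4 in (1,-1):
    M=np.vstack([A(q,s4) for q,_ in D]); b=np.concatenate([p for _,p in D])
    # regularise lightly
    x=np.linalg.lstsq(np.vstack([M,1e-3*np.eye(7)]),np.r_[b,np.zeros(7)],rcond=None)[0]
    print(x.round(3),(M@x-b).round(4),np.linalg.svd(M)[1].round(3))
E
```

```text
[ 33.91569816 -11.85677102 -58.23468512  38.94898602 -30.2959627
 -77.23751661] [ 0.49131969 -0.00100794  0.17977896]
1 [array([-180. ,    0. , -159.8]), array([ 154.6,   11.6, -157.2]), array([ 155.9,   11. , -167.4])]
-1 [array([-180. ,    0. , -159.8]), array([-152.2,    0.5, -101.1]), array([-153.6,   -0. , -101.6])]
[ 0.534 -0.193 -0.528  0.372 -0.059  0.106 -0.274] [-0.0014  0.0001  0.0058 -0.004   0.0042 -0.023   0.0037 -0.0032  0.0172] [3.379 2.444 1.762 0.617 0.297 0.187 0.064]
[ 0.289 -0.19   0.036  0.529  0.173  0.027  0.286] [ 0.001   0.0014  0.0036 -0.0029  0.003  -0.0145  0.0039 -0.0044  0.0109] [3.379 2.444 1.762 0.617 0.297 0.187 0.064]
```

```bash
cat > log.py <<'E'
import json
from plant import get_obs
o=get_obs(); open('log.txt','a').write(json.dumps([list(o['joint_pos']),list(o['tool_pos']),list(o['orientation'])])+'\n')
E
python3 log.py
```

>>> play_rows(plan=[[0,-3,-1,-6,0,0],[0,-3,-1,-6,0,0],[0,-3,-1,-6,0,0],[0,0,0,0,0,0],[0,0,0,0,0,0]])

```text
clock: 4.23
tool_pos: [0.5473, -0.019, 0.229]
orientation: [-164.6, -0.9, -102.7]
force: [-0.9, -0.4, -0.9]
opening: 0.0601
gripper_force: 0.0
```

```bash
python3 log.py
```

>>> play_rows(plan=[[-3,0,0,0,6,6],[-3,0,0,0,6,6],[-3,0,0,0,6,6],[0,0,0,0,0,0],[0,0,0,0,0,0]])

```text
clock: 4.65
tool_pos: [0.566, 0.0544, 0.2176]
orientation: [-163.6, -10.5, -118.6]
force: [-0.3, -0.8, 0.2]
opening: 0.0597
gripper_force: 0.0
```

```bash
python3 log.py
```

>>> play_rows(plan=[[0,-3,-2,-5,-6,5],[0,-3,-2,-5,-6,5],[0,-3,-2,-5,-6,5],[0,0,0,0,0,0],[0,0,0,0,0,0]])

```text
clock: 5.07
tool_pos: [0.6342, 0.016, 0.3011]
orientation: [-174.7, 5.9, -127.8]
force: [-0.3, 0.7, -0.8]
opening: 0.0601
gripper_force: 0.0
```

```bash
python3 log.py; python3 - <<'E'
from kin import *
import json
D=[([-53.2822292,20.5457709,.680697,0,-70.1353418,-16.5069109],[.2331647,-.63341966,.20785949])]+[json.loads(l)[:2] for l in open('log.txt')]
print(np.round([d[0] for d in D],1).tolist())
def A2(q):
    w=(E('Z',q[0])*E('Y',q[1]-q[2]+90)*E('Z',-q[3])).as_matrix()
    return np.column_stack([A(q,-1),w[:,0:2]])
for f,n in ((lambda q:A(q,-1),7),(A2,9)):
    M=np.vstack([f(q) for q,_ in D]); b=np.concatenate([p for _,p in D])
    x=np.linalg.lstsq(np.vstack([M,1e-4*np.eye(n)]),np.r_[b,np.zeros(n)],rcond=None)[0]
    print(x.round(3),(M@x-b).round(4),np.linalg.svd(M)[1].round(3))
E
```

```text
[[-53.3, 20.5, 0.7, 0.0, -70.1, -16.5], [33.9, -11.9, -58.2, 38.9, -30.3, -77.2], [26.0, -2.0, -31.3, 13.4, -49.8, -46.2], [38.3, 7.2, -27.4, 22.2, -60.3, -77.2], [19.9, 9.1, -3.8, 1.4, -69.3, -58.4]]
[ 0.213 -0.19   0.139  0.525  0.259  0.015  0.331] [ 0.0003  0.0019  0.0179  0.004  -0.0221 -0.0005  0.0056  0.0113  0.0018
 -0.0009  0.0103 -0.0047 -0.0059  0.0008 -0.0146] [4.396 3.161 2.258 0.613 0.361 0.252 0.118]
[ 0.    -0.     0.199  0.602  0.464 -0.     0.397 -0.    -0.192] [ 0.  0. -0. -0. -0. -0.  0. -0.  0.  0.  0.  0.  0. -0. -0.] [4.818 3.307 3.133 0.736 0.541 0.403 0.146 0.109 0.062]
```

```bash
cat >> kin.py <<'E'
X=np.array([0,0,.199,.602,.464,0,.397,0,-.192])
lo=np.array([-176.03,-82.01,-58.28,-173.87,-174.79,-173.66]);hi=np.array([176.03,121.73,71.71,95.51,-.11,173.66])
def fk(q):
    w=(E('Z',q[0])*E('Y',q[1]-q[2]+90)*E('Z',-q[3])).as_matrix()
    return np.column_stack([A(q,-1),w[:,:2]])@X, ori(q,-1)
def ik(p,r,n=40,seed=None):
    rng=np.random.default_rng(0); sols=[]
    def f(q):
        a,b=fk(q); return np.r_[(a-p)*10,(b.inv()*r).as_rotvec()*3]
    S=[rng.uniform(lo,hi) for _ in range(n)]
    if seed is not None: S=[np.clip(seed,lo+.01,hi-.01)]+S
    for s in S:
        z=least_squares(f,s,bounds=(lo,hi),x_scale=50.,max_nfev=100)
        if np.abs(z.fun).max()<1e-3 and not any(np.abs(z.x-t).max()<1 for t in sols): sols.append(z.x)
        if seed is not None and sols: break
    return sols
E
python3 - <<'E'
from kin import *
G=plateR(-.198,-.55); o=np.array([.508,-.009,.052]); n=-G.as_matrix()[:,2]
print(fk(get_obs()['joint_pos'])[0],get_obs()['tool_pos'])
for flip in (0,1):
  for a in (0,.1,.2,-.2,.35,-.35,.5,-.5):   # lean about plate x
    H=R.from_rotvec(G.as_matrix()[:,1]*a)*G
    if flip: H=H*R.from_euler('z',180,degrees=True)
    for d in (.032,.1): print(flip,a,d,[np.round(s,0).astype(int).tolist() for s in ik(o+n*.032-H.as_matrix()[:,2]*(d-.032),H,20)])
E
```

```text
[0.6346885  0.01599266 0.30134084] [0.63415837 0.01601967 0.30108684]
0 0 0.032 []
0 0 0.1 []
0 0.1 0.032 []
0 0.1 0.1 []
0 0.2 0.032 []
0 0.2 0.1 []
0 -0.2 0.032 []
0 -0.2 0.1 []
0 0.35 0.032 []
0 0.35 0.1 []
0 -0.35 0.032 [[12, -1, -45, -36, -12, 15]]
0 -0.35 0.1 [[19, -13, -54, -12, -13, -13]]
0 0.5 0.032 []
0 0.5 0.1 []
0 -0.5 0.032 [[-12, 5, -35, -59, -34, 55]]
0 -0.5 0.1 [[-14, -4, -36, -51, -40, 46]]
1 0 0.032 []
1 0 0.1 []
1 0.1 0.032 []
1 0.1 0.1 []
1 0.2 0.032 []
1 0.2 0.1 []
1 -0.2 0.032 []
1 -0.2 0.1 []
1 0.35 0.032 []
1 0.35 0.1 []
1 -0.35 0.032 [[12, -1, -45, -36, -12, -165]]
1 -0.35 0.1 [[19, -13, -54, -12, -13, 167]]
1 0.5 0.032 []
1 0.5 0.1 []
1 -0.5 0.032 [[-12, 5, -35, -59, -34, -125]]
1 -0.5 0.1 [[-14, -4, -36, -51, -40, -134]]
```

```bash
python3 - <<'E'
from kin import *
G=plateR(-.198,-.55); o=np.array([.508,-.009,.052]); n=-G.as_matrix()[:,2]
J=np.array([.528,.314,.016]); I=lambda s:[np.round(t,0).astype(int).tolist() for t in s]
for a in (-.3,-.4,-.5,-.6):
    H=R.from_rotvec(G.as_matrix()[:,1]*a)*G; z=H.as_matrix()[:,2]; g=o+n*.034
    print(a,'grasp',I(ik(g,H,25)),'pre',I(ik(g-z*.07,H,25)),'lift',I(ik(g+[0.02,0,.15],H,25)))
    for k in (0,np.pi):
        P=R.from_euler('Z',.18+k); rel=R.from_euler('ZY',[-.198,-.55]).inv()*H
        for h in (0,.06): print('  place',k>0,h,I(ik(J+[0,0,.034+h],P*rel,25)))
E
```

```text
-0.3 grasp [] pre [] lift [[23, -17, -47, 6, -24, -34]]
  place False 0 [[38, 22, -15, -21, -48, -14]]
  place False 0.06 [[38, 18, -12, -19, -54, -17]]
  place True 0 [[57, 28, -18, 14, -57, 125]]
  place True 0.06 [[57, 24, -14, 13, -64, 127]]
-0.4 grasp [[2, 1, -40, -48, -21, 34]] pre [[5, -10, -43, -35, -25, 18]] lift [[13, -14, -37, -18, -30, -5]]
  place False 0 [[33, 22, -13, -28, -49, -5]]
  place False 0.06 [[34, 18, -11, -26, -55, -9]]
  place True 0 [[59, 30, -17, 17, -61, 121]]
  place True 0.06 [[59, 27, -14, 16, -68, 123]]
-0.5 grasp [[-11, 4, -35, -59, -34, 54]] pre [[-14, -4, -36, -51, -40, 45]] lift [[0, -10, -30, -36, -40, 19]]
  place False 0 [[28, 23, -11, -36, -52, 3]]
  place False 0.06 [[29, 19, -9, -33, -57, -1]]
  place True 0 [[60, 33, -16, 20, -65, 118]]
  place True 0.06 [[60, 29, -13, 19, -71, 120]]
-0.6 grasp [[-20, 9, -32, -64, -44, 65]] pre [[-24, 1, -32, -57, -51, 59]] lift [[-11, -6, -25, -47, -50, 35]]
  place False 0 [[24, 24, -10, -42, -55, 12]]
  place False 0.06 [[24, 20, -8, -40, -59, 6]]
  place True 0 [[62, 36, -15, 22, -69, 115]]
  place True 0.06 [[62, 32, -12, 21, -75, 118]]
```

```bash
cat >> kin.py <<'E'
def check(wps,N=6):
    p,r=cur(); q=get_obs()['joint_pos']
    for tp,tr in wps:
        for f in np.linspace(0,1,N+1)[1:]:
            s=ik(p+(tp-p)*f,r*R.from_rotvec((r.inv()*tr).as_rotvec()*f),3,q)
            if not s: print('IK FAIL',f); return
            if np.abs(s[0]-q).max()>25: print('jump',np.round(s[0]-q))
            q=s[0]
        print('ok',q.round(0)); p,r=tp,tr
a=-.45
G0=plateR(-.198,-.55); ORG=np.array([.508,-.009,.052]); NN=-G0.as_matrix()[:,2]
H=R.from_rotvec(G0.as_matrix()[:,1]*a)*G0; ZH=H.as_matrix()[:,2]; GP=ORG+NN*.035
REL=R.from_euler('ZY',[-.198,-.55]).inv()*H   # plate->tool rotation
E
python3 - <<'E'
from kin import *
print(GP,H.as_euler('xyz',degrees=True),GP-ZH*.08)
w=[(GP-ZH*.08+[0,0,.06],H),(GP-ZH*.075,H)]
check(w+[(GP,H)]); rows(w)
E
```

```text
[ 0.49006338 -0.0054014   0.08183836] [-145.74945205   21.76612268  -87.17430241] [ 0.44630193 -0.03211226  0.14325062]
jump [-13.  -0.   1. -17.  -4.  29.]
ok [ -1. -15. -37. -34. -38.  19.]
ok [ -6.  -8. -39. -44. -34.  34.]
ok [ -6.   2. -37. -55. -28.  46.]
[[2.03,1.57,0.88,2.2,-3.5,-4],[1.96,1.74,0.69,2.2,-3.5,-4],[1.87,1.9,0.5,2.2,-3.5,-4],[1.76,2.04,0.32,2.2,-3.4,-4.1],[1.63,2.17,0.13,2.3,-3.5,-4],[1.47,2.29,-0.05,2.2,-3.4,-4.1],[1.3,2.38,-0.22,2.3,-3.5,-4],[1.11,2.44,-0.39,2.21,-3.43,-4.08],[1.11,1.57,2.55,0,0,0],[1.11,1.57,2.56,0,0,0]]
10
```

>>> play_rows(plan=[[2.03,1.57,0.88,2.2,-3.5,-4],[1.96,1.74,0.69,2.2,-3.5,-4],[1.87,1.9,0.5,2.2,-3.5,-4],[1.76,2.04,0.32,2.2,-3.4,-4.1],[1.63,2.17,0.13,2.3,-3.5,-4],[1.47,2.29,-0.05,2.2,-3.4,-4.1],[1.3,2.38,-0.22,2.3,-3.5,-4],[1.11,2.44,-0.39,2.2,-3.4,-4.1],[1.11,1.57,2.55,0,0,0],[1.11,1.57,2.56,0,0,0],[0,0,0,0,0,0],[0,0,0,0,0,0],[0,0,0,0,0,0]])

```text
clock: 6.15
tool_pos: [0.4611, -0.0251, 0.147]
orientation: [-150.3, 21.0, -91.7]
force: [-0.2, 0.7, 0.5]
opening: 0.0598
gripper_force: 0.0
```

```bash
python3 - <<'E'
from kin import *
w=[(GP-ZH*.04,H),(GP,H)]
check(w); rows(w,ms=2)
E
```

```text
ok [ -5.  -3. -38. -49. -31.  39.]
ok [ -6.   2. -37. -55. -28.  46.]
[[0.31,0.55,1.67,1.4,-1.4,-1.6],[0.33,0.61,1.65,1.49,-1.49,-1.61],[0,0,2,0,0,0],[0,0,2,0,0,0]]
4
```

>>> play_rows(plan=[[0.21,0.38,1.1,0.9,-0.9,-1.1],[0.21,0.38,1.1,1,-1,-1.1],[0.21,0.4,1.1,1,-1,-1],[0,0,0,0,0,0],[0,0,0,0,0,0]])

```text
clock: 6.57
tool_pos: [0.4689, -0.0197, 0.1128]
orientation: [-145.8, 21.9, -87.4]
force: [0.2, 0.4, 1.0]
opening: 0.0598
gripper_force: 0.0
```

```bash
python3 - <<'E'
from kin import *
w=[(GP,H)]
check(w); rows(w,ms=1)
save('scene','g.png')
E
```

```text
ok [ -6.   2. -37. -55. -28.  46.]
[[-0.02,0.02,0.8,0,0,-0.1],[-0.02,0.02,0.8,0,0,0],[-0.02,0.02,0.8,0,0,-0.1],[-0.01,0.02,0.8,0,0,0],[-0.02,0.01,0.81,-0.03,-0.07,-0.05]]
5
```

View pics/g.png

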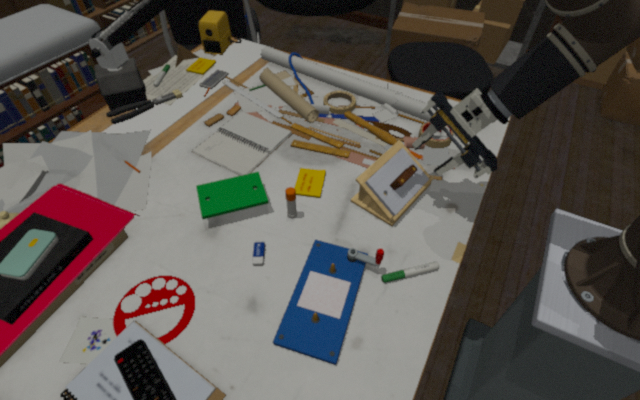

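>>> play_rows(plan=[[-0.02,0.02,0.8,0,0,0],[-0.02,0.02,0.8,0,0,-0.1],[-0.02,0.02,0.8,0,0,0],[-0.02,0.02,0.8,0,0,-0.1],[0,0,0.8,0,0,0],[0,0,0,0,0,0],[0,0,0,0,0,0]])

```text
clock: 7.2
tool_pos: [0.4898, -0.004, 0.0804]
orientation: [-145.8, 21.7, -87.1]
force: [0.3, 0.1, 0.9]
opening: 0.0599
gripper_force: 0.0
```

>>> play_rows(plan=[[0,0,0,0,0,0],[0,0,0,0,0,0],[0,0,0,0,0,0],[0,0,0,0,0,0],[0,0,0,0,0,0],[0,0,0,0,0,0],[0,0,0,0,0,0],[0,0,0,0,0,0],[0,0,0,0,0,0],[0,0,0,0,0,0]], grip=1)

```text
clock: 8.03
tool_pos: [0.4899, -0.0044, 0.0812]
orientation: [-145.7, 21.7, -87.1]
force: [-0.1, 0.7, 0.4]
opening: 0.0104
gripper_force: 0.0
```

```bash
python3 - <<'E'
from h import *
s=snapshot('scene')['frame'];t=snapshot('top')['frame']
k=dict(interpolation=cv2.INTER_CUBIC)
o=np.hstack([cv2.resize(s[100:230,340:500],None,fx=2.5,fy=2.5,**k),cv2.resize(t[190:320,340:500],None,fx=2.5,fy=2.5,**k)])
cv2.imwrite('pics/miss.png',o[:,:,::-1])
E
```

```text
(no output)
```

View pics/miss.png

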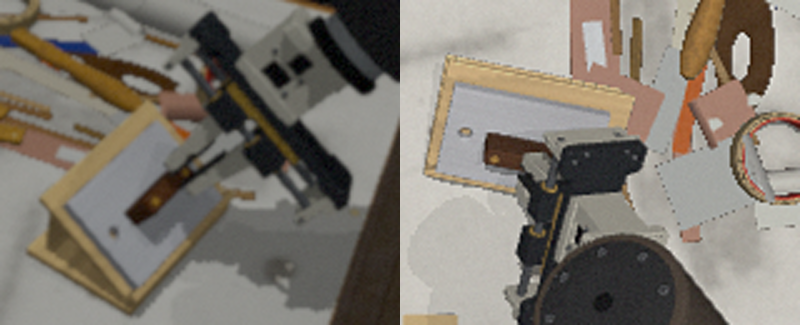

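```bash
python3 - <<'E'
from kin import *
p,r=cur(); M=r.as_matrix(); out=[]
pts={'tcp':p,'tip':p+M[:,2]*.019,'bk':p-M[:,2]*.047,'y+':p+M[:,1]*.03,'o':ORG+NN*.01,'bt':ORG+NN*.044}
Rp=R.from_euler('ZY',[-.198,-.55])
bar=ORG+Rp.apply([[9*i/1e3,35*j/1e3,.044] for i,j in ((1,1),(1,-1),(-1,-1),(-1,1))])
for n,(x0,y0,w,h,f) in {'scene':(370,120,80,100,5),'top':(350,205,80,100,5)}.items():
    im=cv2.resize(snapshot(n)['frame'][y0:y0+h,x0:x0+w],None,fx=f,fy=f,interpolation=cv2.INTER_CUBIC)[:,:,::-1].copy()
    c=lambda P:tuple(int(v) for v in (proj(n,P)[0]-[x0,y0]+.5)*f)
    for k,P in pts.items(): cv2.circle(im,c(P),2,(0,255,0) if k[0]!='o' else (0,0,255),-1); cv2.putText(im,k,c(P),0,.45,(255,0,255),1)
    for i in range(4): cv2.line(im,c(bar[i]),c(bar[(i+1)%4]),(255,255,0),1)
    print(n,{k:proj(n,P)[0].round(0) for k,P in pts.items()}); out.append(im)
cv2.imwrite('pics/ov.png',np.hstack(out))
E
```

```text
scene {'tcp': array([405., 176.]), 'tip': array([398., 181.]), 'bk': array([421., 164.]), 'y+': array([413., 186.]), 'o': array([398., 179.]), 'bt': array([407., 174.])}
top {'tcp': array([388., 252.]), 'tip': array([384., 248.]), 'bk': array([397., 264.]), 'y+': array([385., 262.]), 'o': array([388., 246.]), 'bt': array([388., 254.])}
```

View pics/ov.png

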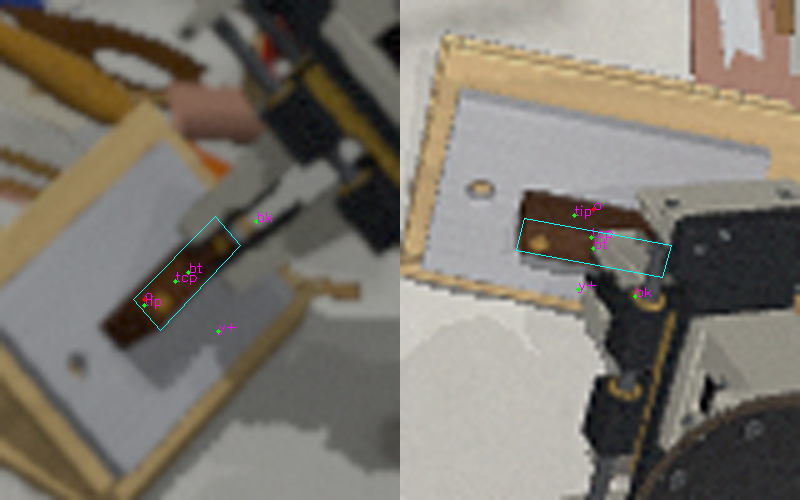

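```bash
python3 - <<'E'
from kin import *
for n in('scene','top'): np.save('a_%s.npy'%n,snapshot(n)['frame'])
E
```

>>> play_rows(plan=[[0,0,0,0,0,0],[0,0,0,0,0,0],[0,0,0,0,0,0],[0,0,0,0,0,0],[0,0,0,0,0,0],[0,0,0,0,0,0],[0,0,0,0,0,0]], grip=6)

```text
clock: 8.92
tool_pos: [0.4899, -0.0044, 0.0811]
orientation: [-145.7, 21.7, -87.1]
force: [0.2, 1.2, 0.7]
opening: 0.051
gripper_force: 0.0
```

```bash
python3 - <<'E'
from kin import *
p,r=cur(); M=r.as_matrix(); out=[]
Rp=R.from_euler('ZY',[-.198,-.55])
bar=ORG+Rp.apply([[9*i/1e3,35*j/1e3,.044] for i,j in ((1,1),(1,-1),(-1,-1),(-1,1))])
for n,(x0,y0,w,h,f) in {'scene':(370,120,80,100,5),'top':(350,205,80,100,5)}.items():
    fr=snapshot(n)['frame']; np.save('b_%s.npy'%n,fr)
    im=cv2.resize(fr[y0:y0+h,x0:x0+w],None,fx=f,fy=f,interpolation=cv2.INTER_CUBIC)[:,:,::-1].copy()
    c=lambda P:tuple(int(v) for v in (proj(n,P)[0]-[x0,y0]+.5)*f)
    for s in (-1,1):
        a=p+M[:,1]*s*.03; q=[a+M[:,2]*z+M[:,0]*x for z,x in ((.019,.0095),(.019,-.0095),(-.04,-.0095),(-.04,.0095))]
        for i in range(4): cv2.line(im,c(q[i]),c(q[(i+1)%4]),(0,0,255) if i else (0,255,0),1)
    out.append(im)
cv2.imwrite('pics/ov2.png',np.hstack(out))
E
```

```text
(no output)
```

View pics/ov2.png

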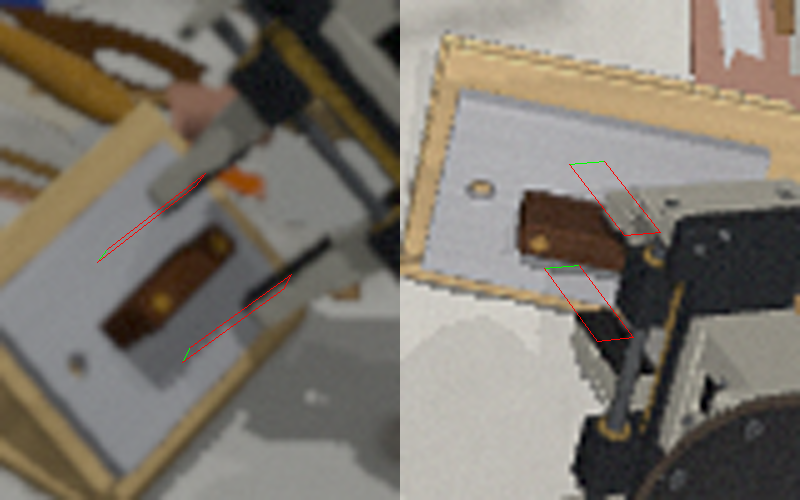

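```bash
python3 - <<'E'
from kin import *
p,r=cur(); M=r.as_matrix(); t=p+M[:,2]*.019
sh={'scene':[12.6,-10.2],'top':[6.9,7.5]}
f=lambda d:np.concatenate([proj(n,t+d)[0]-proj(n,t)[0]-s for n,s in sh.items()])
z=least_squares(f,[0,0,0]); print(z.x.round(4),z.fun.round(2),'tool',(M.T@z.x).round(4), M[:,2])
E
```

```text
[-0.0186 -0.013   0.0304] [-0.67 -0.1   0.18  0.7 ] tool [-0.0001 -0.0026 -0.0378] [ 0.54755677  0.33402757 -0.76720738]
```

```bash
python3 - <<'E'
from kin import *
for a in (0,-.15,-.3,-.45):
    Ha=R.from_rotvec(G0.as_matrix()[:,1]*a)*G0; z=Ha.as_matrix()[:,2]
    print(a,[[np.round(s).astype(int).tolist() for s in ik(GP+z*d,Ha,25)] for d in (.036,0,-.03)])
check([(GP+ZH*.036,H)]); rows([(GP+ZH*.036,H)],ms=.9); print(GP+ZH*.036)
E
```

```text
0 [[], [], []]
-0.15 [[], [], []]
-0.3 [[], [], []]
-0.45 [[[-6, 7, -35, -61, -27, 53]], [[-6, 2, -37, -55, -28, 46]], [[-5, -2, -38, -50, -30, 40]]]
ok [ -6.   7. -35. -61. -27.  53.]
[[0.02,-0.02,0.88,0,0,0],[0.02,-0.01,0.88,0,0,0],[0.02,-0.02,0.88,0,0,0.1],[0.01,-0.01,0.88,-0.04,0.02,0]]
4
[0.50975603 0.00661849 0.05420284]
```

>>> play_rows(plan=[[0,0,0.9,0,0,0],[0,0,0.9,0,0,0],[0,0,0.9,0,0,0],[0,0,0.8,0,0,0],[0,0,0,0,0,0],[0,0,0,0,0,0]])

```text
clock: 9.52
tool_pos: [0.5089, 0.0072, 0.0539]
orientation: [-145.7, 21.7, -87.1]
force: [-0.3, -0.0, -0.6]
opening: 0.0598
gripper_force: 0.0
```

>>> play_rows(plan=[[0,0,0,0,0,0],[0,0,0,0,0,0],[0,0,0,0,0,0],[0,0,0,0,0,0],[0,0,0,0,0,0],[0,0,0,0,0,0],[0,0,0,0,0,0],[0,0,0,0,0,0],[0,0,0,0,0,0],[0,0,0,0,0,0]], grip=0.8)

```text
clock: 10.35
tool_pos: [0.5085, 0.0075, 0.0541]
orientation: [-145.7, 21.7, -87.1]
force: [-3.4, 0.2, 2.6]
opening: 0.0175
gripper_force: 30.0
```

```bash
cat >> kin.py <<'E'
import json,os
if os.path.exists('c.json'):
    _c=json.load(open('c.json')); C=np.array(_c['c']); RL=R.from_quat(_c['q'])
def tool(P,yaw,pitch=0): Rp=R.from_euler('ZY',[yaw,pitch]); return np.asarray(P)+Rp.apply(C),Rp*RL
E
python3 - <<'E'
from kin import *
import kin
p,r=cur(); Rp=R.from_euler('ZY',[-.198,-.55])
c=Rp.inv().apply(p-ORG); q=(Rp.inv()*r); print(c,q.as_euler('xyz',degrees=True))
json.dump({'c':c.tolist(),'q':q.as_quat().tolist()},open('c.json','w'))
kin.C=c; kin.RL=q
w=[tool(ORG+NN*.05,-.198,-.55),tool([.5,.08,.2],-.1,-.35),tool([.528,.314,.12],.182,0)]
check(w); rows(w,ms=2.2,mt=5)
E
```

```text
[-0.00119257  0.01624208  0.00323164] [-179.95886747   25.81499365  -89.89836205]
ok [  1.  -1. -39. -50. -25.  37.]
ok [ 19.  -7. -30. -25. -41.  -4.]
ok [ 33.  17.  -9. -29. -56.  -8.]
[[-0.73,0,-1.5,0,0,0],[-0.72,0,-1.5,0,0,0],[-0.73,0,-1.5,0,0,0],[-1.66,-0.79,-0.63,-1.8,-0.4,0.1],[-1.66,-0.77,-0.64,-1.8,-0.3,0.1],[-1.67,-0.74,-0.66,-1.8,-0.4,0],[-1.68,-0.72,-0.67,-1.8,-0.3,0.1],[-1.68,-0.7,-0.69,-1.8,-0.4,0],[-1.68,-0.68,-0.7,-1.8,-0.3,0.1],[-1.69,-0.65,-0.7,-1.71,-0.36,0.03],[-1.49,0.22,1.41,-2.1,-0.2,-0.5],[-1.49,0.15,1.43,-2.1,-0.2,-0.5],[-1.48,0.09,1.43,-2.1,-0.2,-0.5],[-1.48,0.02,1.44,-2.1,-0.3,-0.5],[-1.47,-0.05,1.45,-2.1,-0.2,-0.5],[-1.46,-0.11,1.45,-2.1,-0.3,-0.5],[-1.45,-0.18,1.45,-2,-0.2,-0.5],[-1.45,-0.24,1.45,-2.1,-0.3,-0.5],[-1.44,-0.31,1.45,-2,-0.2,-0.4],[-1.43,-0.37,1.45,-2.1,-0.3,-0.5]]
[[-1.42,-0.43,1.44,-2,-0.2,-0.4],[-1.4,-0.49,1.42,-2.08,-0.29,-0.45]]
22
```

>>> play_rows(plan=[[-0.73,0,-1.5,0,0,0],[-0.72,0,-1.5,0,0,0],[-0.73,0,-1.5,0,0,0],[-1.66,-0.79,-0.63,-1.8,-0.4,0.1],[-1.66,-0.77,-0.64,-1.8,-0.3,0.1],[-1.67,-0.74,-0.66,-1.8,-0.4,0],[-1.68,-0.72,-0.67,-1.8,-0.3,0.1],[-1.68,-0.7,-0.69,-1.8,-0.4,0],[-1.68,-0.68,-0.7,-1.8,-0.3,0.1],[-1.7,-0.65,-0.7,-1.7,-0.4,0]])

```text
clock: 11.18
tool_pos: [0.4991, 0.0968, 0.2029]
orientation: [-157.9, 24.1, -86.2]
force: [0.8, 0.4, -2.9]
opening: 0.0177
gripper_force: 30.0
```

>>> play_rows(plan=[[-1.49,0.22,1.41,-2.1,-0.2,-0.5],[-1.49,0.15,1.43,-2.1,-0.2,-0.5],[-1.48,0.09,1.43,-2.1,-0.2,-0.5],[-1.48,0.02,1.44,-2.1,-0.3,-0.5],[-1.47,-0.05,1.45,-2.1,-0.2,-0.5],[-1.46,-0.11,1.45,-2.1,-0.3,-0.5],[-1.45,-0.18,1.45,-2,-0.2,-0.5],[-1.45,-0.24,1.45,-2.1,-0.3,-0.5],[-1.44,-0.31,1.45,-2,-0.2,-0.4],[-1.43,-0.37,1.45,-2.1,-0.3,-0.5],[-1.42,-0.43,1.44,-2,-0.2,-0.4],[-1.4,-0.5,1.4,-2.1,-0.3,-0.4],[0,0,0,0,0,0],[0,0,0,0,0,0],[0,0,0,0,0,0]])

```text
clock: 12.43
tool_pos: [0.5241, 0.329, 0.1225]
orientation: [-180.0, 25.8, -79.5]
force: [-0.5, -0.7, -2.8]
opening: 0.0175
gripper_force: 30.0
```

```bash
python3 - <<'E'
from kin import *
w=[tool([.528,.314,.085],.182,0)]
check(w); rows(w,ms=1.5)
E
```

```text
ok [ 33.  20. -11. -30. -53.  -5.]
[[0.47,0,1.04,0,0,0],[0.48,0.01,1.04,0,0,0],[0.47,0,1.04,-0.02,-0.04,-0.04]]
3
```

>>> play_rows(plan=[[0.52,0,1.08,0,0,0],[0.52,0,1.08,0,0,0],[0.52,0,1.08,0,0,0],[0.52,0,1.08,0,0,0],[0.52,0,1.08,0,0,0],[0,0,0,0,0,0],[0,0,0,0,0,0],[0,0,0,0,0,0]])

```text
clock: 13.1
tool_pos: [0.5248, 0.3295, 0.0634]
orientation: [-179.9, 25.8, -79.5]
force: [1.0, -0.3, -1.7]
opening: 0.0182
gripper_force: 30.0
```

```bash
python3 - <<'E'
from kin import *
p,r=cur(); Rp=r*RL.inv(); P=p-Rp.apply(C); print('plate est',P.round(4),Rp.as_euler('ZYX',degrees=True).round(2))
out=[]
for n,(x0,y0,w,h,f) in {'scene':(265,225,130,150,4),'top':(200,190,120,110,4)}.items():
    fr=snapshot(n)['frame']; cv2.imwrite('raw_%s.png'%n,fr[:,:,::-1])
    if n=='scene': x0,y0,w,h=270,225,100,150
    else: x0,y0,w,h=215,190,100,150
    im=cv2.resize(fr[y0:y0+h,x0:x0+w],None,fx=f,fy=f,interpolation=cv2.INTER_CUBIC)[:,:,::-1].copy()
    c=lambda Q:tuple(int(v) for v in (proj(n,Q)[0]-[x0,y0]+.5)*f)
    K=P+Rp.apply([[.05,.075,.01],[.05,-.075,.01],[-.05,-.075,.01],[-.05,.075,.01]])
    for i in range(4): cv2.line(im,c(K[i]),c(K[(i+1)%4]),(0,255,0),1)
    for y in (-.055,.055):
        cv2.circle(im,c(P+Rp.apply([0,y,.01])),2,(0,0,255),-1)
        for z in (.016,.041): cv2.circle(im,c(np.array([.528,.314,z])+R.from_euler('Z',.182).apply([0,y,0])),2,(255,0,255),-1)
    out.append(im)
cv2.imwrite('pics/ov3.png',np.hstack(out))
E
```

```text
plate est [0.5289 0.3137 0.0602] [10.39 -0.07 -0.02]
```

View pics/ov3.png

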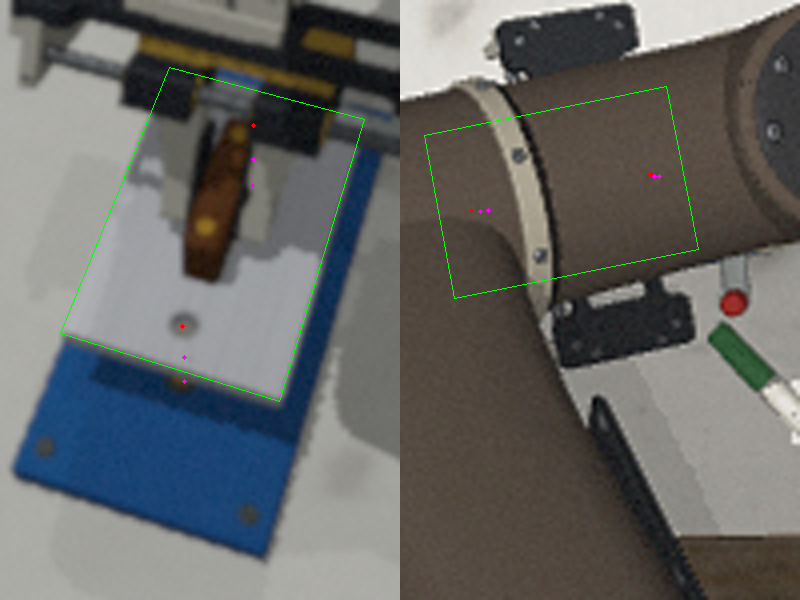

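```bash
python3 - <<'E'
from kin import *
from scipy.ndimage import center_of_mass
obs=[]
for n in ('scene','top'):
    im=cv2.imread(f'pics/{n}1.png').astype(float)
    for y in (-.055,.055):
        z=.027 if n=='scene' else .032
        q=proj(n,np.array([.528,.314,z])+R.from_euler('Z',.182).apply([0,y,0]))[0]
        x0,y0=(q-8).astype(int); w=im[y0:y0+17,x0:x0+17]
        m=np.clip(w[:,:,2]-w[:,:,0]-5,0,60); m[np.hypot(*(np.indices(m.shape)-8))>7]=0   # R-B
        cm=center_of_mass(m)[::-1]; u=np.array([x0,y0])+cm; obs.append((n,y,z,u)); print(n,y,(u-q).round(2),m.sum().round())
for sel in (('scene','top'),('scene',),('top',)):
    f=lambda v:np.concatenate([proj(n,np.r_[v[:2],z]+R.from_euler('Z',v[2]).apply([0,y,0]))[0]-u for n,y,z,u in obs if n in sel])
    s=least_squares(f,[.528,.314,.182]); print(sel,s.x.round(4),s.fun.round(2))
# hole now in scene
im=cv2.imread('raw_scene.png').astype(float); p,r=cur(); Rp=r*RL.inv(); P=p-Rp.apply(C)
q=proj('scene',P+Rp.apply([0,.055,.01]))[0]; x0,y0=(q-6).astype(int); w=im[y0:y0+13,x0:x0+13].mean(2)
m=np.clip(np.median(w)-15-w,0,80); m[np.hypot(*(np.indices(m.shape)-6))>6]=0; print('hole d',np.array([x0,y0])+center_of_mass(m)[::-1]-q,m.round().astype(int).tolist())
E
```

```text
scene -0.055 [-0.41 -0.4 ] 1020.0
scene 0.055 [-0.76 -0.43] 1257.0
top -0.055 [-0.65  0.32] 591.0
top 0.055 [ 0.04 -0.14] 568.0
('scene', 'top') [0.5287 0.3142 0.1755] [ 0.2   0.37  0.16  0.28  0.59 -0.48 -0.15 -0.3 ]
('scene',) [0.5294 0.3138 0.177 ] [-0.02  0.07  0.02 -0.06]
('top',) [0.5278 0.3148 0.1747] [ 0.37 -0.07 -0.38  0.07]
hole d [ 0.49210808 -0.39919074] [[0, 0, 0, 0, 0, 0, 0, 0, 0, 0, 0, 0, 0], [0, 0, 0, 0, 0, 0, 0, 0, 0, 0, 0, 0, 0], [0, 0, 0, 0, 0, 0, 0, 0, 0, 0, 0, 0, 0], [0, 0, 0, 0, 0, 0, 0, 0, 0, 0, 0, 0, 0], [0, 0, 0, 0, 5, 19, 28, 29, 19, 5, 0, 0, 0], [0, 0, 0, 3, 28, 50, 49, 48, 42, 25, 5, 0, 0], [0, 0, 0, 14, 41, 47, 43, 39, 43, 39, 18, 0, 0], [0, 0, 0, 15, 35, 36, 31, 33, 35, 39, 20, 0, 0], [0, 0, 0, 8, 26, 30, 31, 31, 30, 26, 9, 0, 0], [0, 0, 0, 0, 11, 25, 27, 27, 23, 13, 0, 0, 0], [0, 0, 0, 0, 0, 0, 6, 10, 7, 0, 0, 0, 0], [0, 0, 0, 0, 0, 0, 0, 0, 0, 0, 0, 0, 0], [0, 0, 0, 0, 0, 0, 0, 0, 0, 0, 0, 0, 0]]
```

```bash
python3 - <<'E'
from kin import *
p,r=cur(); Rp=r*RL.inv(); P=p-Rp.apply(C); h=P+Rp.apply([0,.055,.01])
d=least_squares(lambda d:proj('scene',h+np.r_[d,0])[0]-proj('scene',h)[0]-[.49,-.40],[0,0]).x; print('hole offset',d.round(4))
# where would hole be with the yaw target
print(P, h+np.r_[d,0])
J=np.array([.5294,.3138,0]); pin=J+R.from_euler('Z',.177).apply([0,.055,0]); print('pin',pin, 'diff pin-hole',(pin-h-np.r_[d,0])[:2])
for z in (.048,.036): 
    w=[tool(J+[-d[0],-d[1],z],.177)]; rows(w,ms=.6)
E
```

```text
hole offset [-0.0004 -0.0011]
[0.52913029 0.31396843 0.06084552] [0.51878595 0.36698556 0.07085666]
pin [0.51971575 0.3679407  0.        ] diff pin-hole [0.0009298  0.00095514]
[[0.16,-0.03,0.4,0,0,0.1],[0.16,-0.03,0.4,0,0,0.1],[0.17,-0.03,0.39,-0.01,0.01,0.09]]
3
[[0.2,-0.02,0.45,0,0,0.1],[0.2,-0.02,0.46,0,0,0],[0.2,-0.01,0.45,0,0,0.1],[0.21,-0.02,0.46,0,0,0],[0.2,-0.01,0.45,-0.01,0.01,0.09]]
5
```

>>> play_rows(plan=[[0.16,-0.03,0.4,0,0,0.1],[0.16,-0.03,0.4,0,0,0.1],[0.17,-0.03,0.39,0,0,0.1],[0,0,0,0,0,0],[0,0,0,0,0,0]])

```text
clock: 13.62
tool_pos: [0.525, 0.3303, 0.05]
orientation: [179.9, 25.8, -79.8]
force: [0.0, -0.3, -3.3]
opening: 0.0179
gripper_force: 30.0
```

```bash
cat > st.py <<'E'
from kin import *
import sys
p,r=cur(); Rp=r*RL.inv(); P=p-Rp.apply(C); o=get_obs()
print('plate',P.round(4),Rp.as_euler('ZYX').round(4),'F',o['force'].round(1),'M',o['moment'].round(2))
rows([tool([.5298,.3149,float(sys.argv[1])],.177)],ms=.25)
E
python3 st.py .036
```

```text
plate [0.529  0.3145 0.0468] [ 0.1767  0.0021 -0.0004] F [ 0.  -0.3 -3.3] M [-1.84 -0.21 -0.07]
[[0.09,-0.02,0.2,0,0,0],[0.09,-0.02,0.2,0,0,0],[0.09,-0.01,0.19,0,0,0],[0.09,-0.02,0.2,0,0,0],[0.08,-0.01,0.19,0.1,-0.02,-0.07]]
5
```

>>> play_rows(plan=[[0.09,-0.02,0.2,0,0,0],[0.09,-0.02,0.2,0,0,0],[0.09,-0.02,0.2,0,0,0],[0.09,-0.02,0.2,0,0,0],[0,0,0,0,0,0],[0,0,0,0,0,0]])

```text
clock: 14.12
tool_pos: [0.5259, 0.3307, 0.0415]
orientation: [179.9, 25.8, -79.8]
force: [0.5, -0.9, -3.4]
opening: 0.0177
gripper_force: 30.0
```

>>> play_rows(plan=[[0.08,0,0.18,0,0,0],[0.08,0,0.18,0,0,0],[0,0,0,0,0,0],[0,0,0,0,0,0]])

```text
clock: 14.45
tool_pos: [0.5258, 0.3308, 0.0376]
orientation: [179.9, 25.8, -79.8]
force: [-0.0, -0.4, -2.7]
opening: 0.0179
gripper_force: 30.0
```

```bash
python3 st.py .026
```

```text
plate [0.5299 0.315  0.0344] [ 0.1767  0.0016 -0.0003] F [-0.  -0.4 -2.7] M [-1.84 -0.27 -0.02]
[[0.09,0,0.19,0,0,0],[0.1,0,0.19,0,0,0],[0.09,0,0.18,0,0,0],[0.1,0.01,0.19,0.07,-0.01,-0.06]]
4
```

>>> play_rows(plan=[[0.09,0,0.18,0,0,0],[0.09,0,0.18,0,0,0],[0.09,0,0.18,0,0,0],[0,0,0,0,0,0],[0,0,0,0,0,0]])

```text
clock: 14.87
tool_pos: [0.5259, 0.3307, 0.0315]
orientation: [179.9, 25.8, -79.8]
force: [0.0, -0.3, -2.6]
opening: 0.0179
gripper_force: 30.0
```

>>> play_rows(plan=[[0.09,0,0.18,0,0,0],[0.09,0,0.18,0,0,0],[0.09,0,0.18,0,0,0],[0,0,0,0,0,0],[0,0,0,0,0,0]])

```text
clock: 15.28
tool_pos: [0.5259, 0.3307, 0.0255]
orientation: [179.9, 25.8, -79.8]
force: [-0.6, 0.2, -3.8]
opening: 0.0178
gripper_force: 30.0
```

```bash
python3 st.py .016
```

```text
plate [0.5299 0.3149 0.0223] [ 0.1767  0.0016 -0.0002] F [-0.6  0.2 -3.8] M [-1.88 -0.25 -0.01]
[[0.09,0,0.19,0,0,0],[0.09,0,0.19,0,0,0],[0.09,0.01,0.18,0.08,-0.01,-0.06]]
3
```

Lower gently until contact.

>>> play_rows(plan=[[0.09,0,0.18,0,0,0],[0.09,0,0.18,0,0,0],[0,0,0,0,0,0],[0,0,0,0,0,0]])

```text
clock: 15.62
tool_pos: [0.5259, 0.3306, 0.0215]
orientation: [179.9, 25.8, -79.8]
force: [-0.3, -0.3, -1.3]
opening: 0.0182
gripper_force: 30.0
```

>>> play_rows(plan=[[0.05,0,0.1,0,0,0],[0,0,0,0,0,0],[0,0,0,0,0,0]])

```text
clock: 15.87
tool_pos: [0.526, 0.3307, 0.0206]
orientation: [180.0, 25.8, -79.8]
force: [0.1, -0.2, -3.4]
opening: 0.0178
gripper_force: 30.0
```

>>> play_rows(plan=[[0.03,0,0.06,0,0,0],[0,0,0,0,0,0],[0,0,0,0,0,0]])

```text
clock: 16.12
tool_pos: [0.5261, 0.3307, 0.0201]
orientation: [180.0, 25.8, -79.8]
force: [0.5, -1.0, -1.7]
opening: 0.0177
gripper_force: 30.0
```

>>> play_rows(plan=[[0.03,0,0.05,0,0,0],[0,0,0,0,0,0],[0,0,0,0,0,0]])

```text
clock: 16.37
tool_pos: [0.5262, 0.3306, 0.0198]
orientation: [180.0, 25.8, -79.8]
force: [-1.1, -2.2, 2.7]
opening: 0.0177
gripper_force: 30.0
```

>>> play_rows(plan=[[0.03,0,0.05,0,0,0],[0,0,0,0,0,0],[0,0,0,0,0,0]])

```text
clock: 16.62
tool_pos: [0.5262, 0.3306, 0.0197]
orientation: [-180.0, 25.8, -79.8]
force: [-2.3, -3.5, 7.6]
opening: 0.0182
gripper_force: 30.0
```

>>> play_rows(plan=[[0.03,0,0.05,0,0,0],[0,0,0,0,0,0],[0,0,0,0,0,0]])

```text
clock: 16.87
tool_pos: [0.5262, 0.3306, 0.0197]
orientation: [-180.0, 25.9, -79.7]
force: [-4.8, -4.9, 12.3]
opening: 0.0178
gripper_force: 30.0
```

>>> play_rows(plan=[[-0.03,0,-0.05,0,0,0],[-0.03,0,-0.05,0,0,0],[0,0,0,0,0,0]])

```text
clock: 17.12
tool_pos: [0.5262, 0.3306, 0.0197]
orientation: [180.0, 25.8, -79.8]
force: [-0.5, -2.2, 7.1]
opening: 0.0181
gripper_force: 30.0
```

>>> play_rows(plan=[[0,0,0,0,0,0],[0,0,0,0,0,0],[0,0,0,0,0,0],[0,0,0,0,0,0],[0,0,0,0,0,0],[0,0,0,0,0,0],[0,0,0,0,0,0],[0,0,0,0,0,0]], grip=5)

```text
clock: 17.78
tool_pos: [0.526, 0.3306, 0.0193]
orientation: [180.0, 25.8, -79.8]
force: [-0.5, 0.3, 0.6]
opening: 0.0498
gripper_force: 0.0
```

>>> play_rows(plan=[[0,0,-0.6,0,0,0],[0,0,-1,0,0,0],[0,0,-2,0,0,0],[0,0,-3,0,0,0],[0,0,-3,0,0,0],[0,0,-3,0,0,0],[0,0,-3,0,0,0],[0,0,0,0,0,0],[0,0,0,0,0,0]])

```text
clock: 18.53
tool_pos: [0.5395, 0.2631, 0.163]
orientation: [-179.7, 25.9, -79.7]
force: [0.2, -0.1, -0.4]
opening: 0.0501
gripper_force: 0.0
```

```bash
python3 - <<'E'
from kin import *
print(get_obs()['joint_pos'].round(1))
snapshot('scene')
for t in ('plate','clamp_knob','clamp_pivot','jig_seat'): print(t,[(d['position'].round(4) if hasattr(d['position'],'round') else d['position'],round(d['score'],2)) for d in spot_point('scene',t)][:3])
# tool options for pushing: tool pointing down at clamp region; physical grasp point 38 mm behind TCP
J=np.array([.5294,.3138,0]); RJ=R.from_euler('Z',.177)
for a in (0,45,90,-45,-90,-135):
    for xy in ([-.083,-.12],[-.09,-.06],[-.06,-.04]):
        p=J+RJ.apply([*xy,.05]); print(a,xy,p.round(3),[np.round(s).astype(int).tolist() for s in ik(p,R.from_euler('xyz',[180,0,a],degrees=True),12)])
E
```

```text
[ 26.3  15.   -7.3 -28.  -62.7  -4.2]
plate [([0.5268, 0.3154, 0.015], 0.81), ([0.8304, 0.1986, 0.045], 0.68), ([0.7069, 0.0488, 0.0019], 0.22)]
clamp_knob [([0.4619, 0.2082, 0.0549], 0.59)]
clamp_pivot [([0.5193, 0.2108, 0.0284], 0.92)]
jig_seat []
0 [-0.083, -0.12] [0.469 0.181 0.05 ] [[44, 14, -33, 0, -44, 46]]
0 [-0.09, -0.06] [0.451 0.239 0.05 ] [[50, 15, -32, 0, -44, 40]]
0 [-0.06, -0.04] [0.477 0.264 0.05 ] [[50, 17, -27, 0, -45, 40]]
45 [-0.083, -0.12] [0.469 0.181 0.05 ] [[44, 14, -33, 0, -44, 91]]
45 [-0.09, -0.06] [0.451 0.239 0.05 ] [[50, 15, -32, 0, -44, 85]]
45 [-0.06, -0.04] [0.477 0.264 0.05 ] [[50, 17, -27, 0, -45, 85]]
90 [-0.083, -0.12] [0.469 0.181 0.05 ] [[44, 14, -33, 0, -44, 136]]
90 [-0.09, -0.06] [0.451 0.239 0.05 ] [[50, 15, -32, 0, -44, 130]]
90 [-0.06, -0.04] [0.477 0.264 0.05 ] [[50, 17, -27, 0, -45, 130]]
-45 [-0.083, -0.12] [0.469 0.181 0.05 ] [[44, 14, -33, 0, -44, 1]]
-45 [-0.09, -0.06] [0.451 0.239 0.05 ] [[50, 15, -32, 0, -44, -5]]
-45 [-0.06, -0.04] [0.477 0.264 0.05 ] [[50, 17, -27, 0, -45, -5]]
-90 [-0.083, -0.12] [0.469 0.181 0.05 ] [[44, 14, -33, 0, -44, -44]]
-90 [-0.09, -0.06] [0.451 0.239 0.05 ] [[50, 15, -32, 0, -44, -50]]
-90 [-0.06, -0.04] [0.477 0.264 0.05 ] [[50, 17, -27, 0, -45, -50]]
-135 [-0.083, -0.12] [0.469 0.181 0.05 ] [[44, 14, -33, 0, -44, -89]]
-135 [-0.09, -0.06] [0.451 0.239 0.05 ] [[50, 15, -32, 0, -44, -95]]
-135 [-0.06, -0.04] [0.477 0.264 0.05 ] [[50, 17, -27, 0, -45, -95]]
```

```bash
cat > sw.py <<'E'
from kin import *
J=np.array([.5294,.3138,0]); RJ=R.from_euler('Z',.177); PV=J+RJ.apply([-.03,-.097,0])
def push(th,gap,z=.029):
    u=RJ.apply([-np.cos(th),np.sin(th),0]); t=RJ.apply([np.sin(th),np.cos(th),0])
    yaw=np.degrees(.177-th)-90
    return PV+.055*u-(.0175+gap)*t+[0,0,z], R.from_euler('xyz',[180,0,yaw],degrees=True)
if __name__=='__main__':
    w=[push(.12,.025,.15),push(.12,.025,.029)]
    for t,R_ in w: print(t.round(3))
    check(w); rows(w,ms=2.5,mt=4)
E
python3 sw.py
```

```text
[0.464 0.167 0.15 ]
[0.464 0.167 0.029]
ok [ 43.   6. -27.  -0. -57. -39.]
ok [ 43.  15. -35.  -0. -40. -39.]
[[1.11,1.27,-0.39,0.2,3.7,1],[1.15,1.25,-0.32,0.3,3.7,1],[1.19,1.23,-0.26,0.2,3.7,1],[1.23,1.2,-0.18,0.3,3.7,1],[1.26,1.18,-0.11,0.2,3.6,0.9],[1.28,1.17,-0.03,0.3,3.7,1],[1.31,1.14,0.05,0.21,3.65,0.91],[0,0,2.42,0,0,0],[0,0,2.42,0,0,0],[0,0,2.42,0,0,0],[0,0,2.42,0,0,0],[0,0,2.42,0,0,0]]
12
```

>>> play_rows(plan=[[1.11,1.27,-0.39,0.2,3.7,1],[1.15,1.25,-0.32,0.3,3.7,1],[1.19,1.23,-0.26,0.2,3.7,1],[1.23,1.2,-0.18,0.3,3.7,1],[1.26,1.18,-0.11,0.2,3.6,0.9],[1.28,1.17,0,0.3,3.7,1],[1.31,1.14,0,0.2,3.6,0.9],[0,0,0,0,0,0],[0,0,0,0,0,0],[0,0,0,0,0,0]], grip=0)

```text
clock: 19.62
tool_pos: [0.4653, 0.1683, 0.1508]
orientation: [-179.9, 0.2, -86.7]
force: [0.2, -0.7, 0.3]
opening: 0.0006
gripper_force: 0.0
```

>>> play_rows(plan=[[0,0,2,0,0,0],[0,0,2,0,0,0],[0,0,2,0,0,0],[0,0,2,0,0,0],[0,0,2,0,0,0],[0,0,2,0,0,0],[0,0,0,0,0,0],[0,0,0,0,0,0]])

```text
clock: 20.28
tool_pos: [0.4654, 0.1672, 0.0303]
orientation: [180.0, 0.0, -86.8]
force: [1.1, -0.1, 0.5]
opening: 0.0002
gripper_force: 0.0
```

```bash
python3 - <<'E'
from sw import *
w=[push(t,.0) for t in (.12,.4,.7,1.0,1.3,1.45)]
check(w,2); rows(w,ms=1.5,mt=3)
E
```

```text
ok [ 45.  16. -34.   0. -40. -42.]
ok [ 47.  16. -34.  -0. -41. -60.]
ok [ 48.  17. -32.  -0. -41. -78.]
ok [ 49.  18. -31.  -0. -42. -96.]
ok [  49.   19.  -29.   -0.  -42. -113.]
ok [  49.   19.  -28.   -0.  -43. -122.]
[[-1.27,0.05,0.06,0,0,0],[-1.26,0.04,0.07,0.03,0.02,-0.05],[-0.27,0.05,0,0,0,2.7],[-0.26,0.06,0,0,0,2.7],[-0.26,0.07,0,0,0,2.7],[-0.26,0.08,0,0,0,2.6],[-0.25,0.09,0,0,0,2.7],[-0.25,0.1,0,0,0,2.64],[-0.28,0.05,0,0,0,2.9],[-0.28,0.06,0,0,0,2.9],[-0.28,0.07,0,0,0,2.8],[-0.27,0.09,0,0,0,2.9],[-0.27,0.1,0,0,0,2.8],[-0.27,0.12,0,0,0,2.89],[-0.28,0.04,0,0,0,2.9],[-0.28,0.06,0,0,0,2.9],[-0.28,0.07,0,0,0,2.8],[-0.27,0.09,0,0,0,2.9],[-0.27,0.1,0,0,0,2.8],[-0.27,0.12,0,0,0,2.89]]
[[-0.28,0.04,0,0,0,2.9],[-0.28,0.06,0,0,0,2.9],[-0.28,0.07,0,0,0,2.8],[-0.27,0.09,0,0,0,2.9],[-0.27,0.1,0,0,0,2.8],[-0.27,0.12,0,0,0,2.89],[-0.28,0.07,0,0,0,2.9],[-0.28,0.08,0,0,0,2.8],[-0.27,0.09,0,0,0,2.89]]
29
```

>>> play_rows(plan=[[-1.27,0.05,0.06,0,0,0],[-1.26,0.04,0.07,0,0,0],[-0.26,0.08,0,0,0,2.7],[-0.26,0.08,0,0,0,2.7],[-0.26,0.08,0,0,0,2.7],[-0.26,0.08,0,0,0,2.7],[-0.26,0.08,0,0,0,2.7],[-0.26,0.08,0,0,0,2.6]])

```text
clock: 20.95
tool_pos: [0.4595, 0.2102, 0.031]
orientation: [-179.9, 0.2, -102.9]
force: [0.2, -1.7, 0.2]
opening: 0.0006
gripper_force: 0.5
```

>>> play_rows(plan=[[-0.28,0.08,0,0,0,2.9],[-0.28,0.08,0,0,0,2.9],[-0.28,0.08,0,0,0,2.9],[-0.28,0.08,0,0,0,2.9],[-0.28,0.08,0,0,0,2.8],[-0.28,0.08,0,0,0,2.8]])

```text
clock: 21.45
tool_pos: [0.4609, 0.2276, 0.031]
orientation: [-179.9, 0.2, -120.1]
force: [0.8, -1.2, -1.0]
opening: 0.0005
gripper_force: 1.0
```

```bash
python3 - <<'E'
from sw import *
snapshot('scene')
for n in ('clamp_knob','clamp_pivot','plate'): print(n,[(np.round(d['position'],4),round(d['score'],2)) for d in spot_point('scene',n)][:2])
for t in (.12,.4,.7,1.,1.4): print(t,(PV+.055*RJ.apply([-np.cos(t),np.sin(t),0])).round(3))
w=[push(t,.0) for t in (1.0,1.3,1.45)]
rows(w,ms=1.5,mt=3)
E
```

```text
clamp_knob [(array([0.4669, 0.2441, 0.0562]), 0.53)]
clamp_pivot [(array([0.5165, 0.2128, 0.0264]), 0.78)]
plate [(array([0.5316, 0.3138, 0.0169]), 0.68), (array([0.8324, 0.1983, 0.0434]), 0.62)]
0.12 [0.462 0.21  0.   ]
0.4 [0.463 0.225 0.   ]
0.7 [0.469 0.241 0.   ]
1.0 [0.48  0.253 0.   ]
1.4 [0.498 0.265 0.   ]
[[-0.26,0.03,0.03,0,0,2.9],[-0.25,0.04,0.03,0,0,2.9],[-0.25,0.06,0.03,0,0.1,2.9],[-0.25,0.07,0.02,0,0,2.9],[-0.24,0.08,0.03,0,0.1,2.8],[-0.24,0.1,0.02,0,0.02,2.85],[-0.28,0.05,0,0,0,2.9],[-0.28,0.06,0,0,0,2.9],[-0.28,0.07,0,0,0,2.8],[-0.28,0.09,0,0,0,2.9],[-0.27,0.1,0,0,0,2.8],[-0.26,0.11,0,0,0,2.89],[-0.28,0.07,0,0,0,2.9],[-0.28,0.08,0,0,0,2.8],[-0.27,0.09,0,0,0,2.9]]
15
```

The knob follows the pusher (about 0.7 rad). Continue.

>>> play_rows(plan=[[-0.25,0.06,0.03,0,0,2.9],[-0.25,0.06,0.03,0,0,2.9],[-0.25,0.06,0.03,0,0,2.9],[-0.25,0.07,0.02,0,0,2.9],[-0.24,0.08,0.03,0,0,2.8],[-0.24,0.09,0.02,0,0,2.8]])

```text
clock: 22.15
tool_pos: [0.4658, 0.2408, 0.0286]
orientation: [180.0, 0.1, -137.3]
force: [-1.2, -0.5, 1.8]
opening: 0.0009
gripper_force: 0.7
```

>>> play_rows(plan=[[-0.28,0.05,0,0,0,2.9],[-0.28,0.06,0,0,0,2.9],[-0.28,0.07,0,0,0,2.8],[-0.28,0.09,0,0,0,2.9],[-0.27,0.1,0,0,0,2.8],[-0.26,0.11,0,0,0,2.9]])

```text
clock: 22.65
tool_pos: [0.4765, 0.2546, 0.0287]
orientation: [179.9, 0.1, -154.5]
force: [-2.0, 0.4, 0.3]
opening: 0.0003
gripper_force: 0.7
```

>>> play_rows(plan=[[-0.28,0.07,0,0,0,2.9],[-0.28,0.08,0,0,0,2.8],[-0.27,0.09,0,0,0,2.9],[0,0,0,0,0,0]])

```text
clock: 22.98
tool_pos: [0.4837, 0.2602, 0.0287]
orientation: [179.9, 0.1, -163.1]
force: [-0.3, 0.5, 0.4]
opening: 0.0006
gripper_force: 0.3
```

```bash
python3 - <<'E'
from sw import *
snapshot('scene')
print([(np.round(d['position'],4),round(d['score'],2)) for d in spot_point('scene','clamp_knob')][:2])
p,r=cur(); a=RJ.inv().apply(p-PV); print('tool in pivot frame',a.round(4),'knob x at theta 1.5',(-.055*np.cos(1.5)))
rows([push(1.56,0)],ms=.2,mt=3)
E
```

```text
[]
tool in pivot frame [-0.0248  0.0519  0.0285] knob x at theta 1.5 -0.00389054609172366
[[-0.18,0.05,-0.01,0,0,1.6],[-0.17,0.06,-0.01,0,0,1.6],[-0.17,0.06,-0.01,0,0.1,1.6],[-0.17,0.07,-0.02,0.09,0.02,1.56]]
4
```

Push slowly on to the stop, watching the force.

>>> play_rows(plan=[[-0.17,0.06,0,0,0,1.6],[-0.17,0.06,0,0,0,1.6],[-0.17,0.06,0,0,0,1.6],[-0.17,0.06,0,0,0,1.6],[0,0,0,0,0,0]])

```text
clock: 23.5
tool_pos: [0.4889, 0.2631, 0.0282]
orientation: [179.9, 0.1, -169.4]
force: [-1.5, 0.0, 0.8]
opening: 0.0007
gripper_force: 0.9
```

>>> play_rows(plan=[[-0.1,0,0,0,0,0],[0,0,0,0,0,0]])

```text
clock: 23.67
tool_pos: [0.4893, 0.2631, 0.0282]
orientation: [180.0, -0.0, -169.3]
force: [-6.0, 0.2, 3.8]
opening: 0.0008
gripper_force: 2.8
```

>>> play_rows(plan=[[-0.1,0,0,0,0,0],[0,0,0,0,0,0]])

```text
clock: 23.83
tool_pos: [0.4895, 0.263, 0.0281]
orientation: [180.0, -0.1, -169.3]
force: [-9.3, 1.4, 5.7]
opening: 0.0003
gripper_force: 4.6
```

At the stop. Back off, rise, and verify.

>>> play_rows(plan=[[0.5,0,0,0,0,0],[1.5,0,0,0,0,0],[1,0,-2,0,0,0],[0,0,-3,0,0,0],[0,0,-3,0,0,0],[0,0,-3,0,0,0],[0,0,-3,0,0,0],[0,0,-3,0,0,0],[0,0,0,0,0,0],[0,0,0,0,0,0]])

```text
clock: 24.67
tool_pos: [0.4625, 0.2588, 0.2004]
orientation: [179.8, 0.3, -169.4]
force: [-0.6, 0.5, -1.2]
opening: 0.0005
gripper_force: 0.0
```

```bash
python3 - <<'E'
from sw import *
s=snapshot('scene'); print([(np.round(d['position'],4),round(d['score'],2)) for d in spot_point('scene','clamp_knob')][:2],[np.round(d['position'],4) for d in spot_point('scene','plate')][:1],push(1.5,-.0175)[0])
for t in ('glue_stick','block_eraser','sticky_pad','marker_green'): print(t,[np.round(d['position'],3) for d in spot_point('scene',t)][:1])
cv2.imwrite('pics/fin.png',cv2.resize(s['frame'][220:370,260:420],None,fx=4,fy=4,interpolation=cv2.INTER_CUBIC)[:,:,::-1])
E
```

```text
[(array([0.5063, 0.2653, 0.0588]), 0.56)] [array([0.8319, 0.199 , 0.0432])] [0.50345845 0.26635322 0.029     ]
glue_stick [array([ 0.692,  0.161, -0.   ])]
block_eraser [array([ 0.697,  0.291, -0.005])]
sticky_pad [array([0.708, 0.051, 0.   ])]
marker_green [array([ 0.399,  0.184, -0.001])]
```

View pics/fin.png

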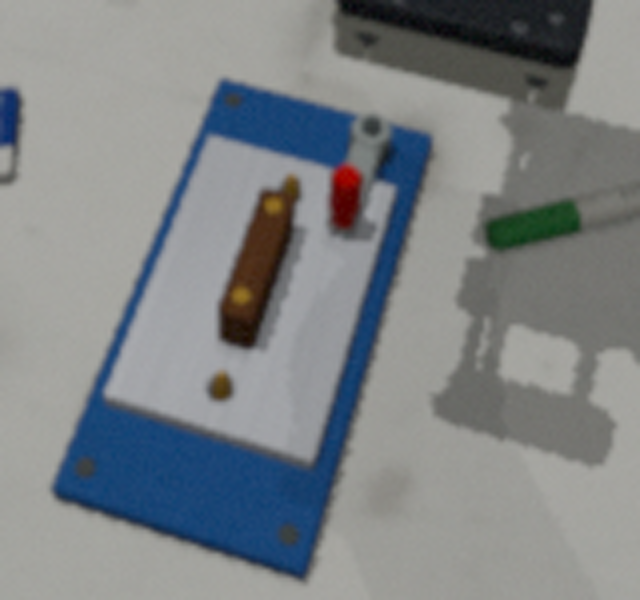

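The plate lies flat with both pins showing through, at (220,385) and (290,187). The clamp arm is over the plate's end with its knob at (345,195), and the gripper is clear.

```bash
python3 -c "
from plant import close_job
print(close_job())"
```

```text
the job is handed in; nothing more can be done
None
```

The plate is seated flat on the jig with both pins through its holes, the clamp arm is swung to its stop over it, the bystanders are where they started, and the job is handed in; the hand-in gave no verdict.

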